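# Fit the carriage bushings and thread the guide rod

### The arm

A 6-joint arm with a two-finger parallel gripper is mounted at the origin on the work surface. World frame = base frame: x ahead of the robot, y to its left, z up, the work surface at z = 0. Lengths are in mm, angles in rad, forces in N, time in s.
With the tool pointing down it reaches from about 350 to 975 mm from the base axis. Payload 7.1 kg.
Tool frame: the origin (TCP) lies midway between the tips of the shut fingers; the grasp point (between the pads) lies ctrl.grip_point_offset behind it (ctrl.grip_point_offset is the distance from the TCP to the grasp point, in mm); z points along the fingers, y is the line along which they close (so a half turn about z gives the same grasp; the last joint's range is limited). The gripper opens to 88 mm and grips with 3 to 60 N. Pads are 20 mm wide; open, the fingers measure 115 mm over their backs; the gripper's body (75 mm by 178 mm) begins 61 mm behind the grasp point.
Start: joints at [1.147, 0.423, 1.63, -0, 1.089, -0.019], TCP at [246.114, 574.485, 222.675] pointing down, gripper open.
Joint ranges: [-3, 3], [-0.9, 2.11], [0.09, 2.58], [-1.31, 4.45], [0.11, 2.69], [-2.54, 2.54]. Speed limits (rad/s): [2.39, 2.39, 3.01, 3.14, 3.14, 3.14].

### API

Orientations are given as a rotation vector (axis times angle).
In Python, from workcell import ctrl gives the robot as it stands.
- The arm moves only by the tool apply_moves, never from a script. Its argument "targets" is a list of rows, each an object of numbers: "tx", "ty", "tz": the shift along the world's x, y, z in m; "spin": the turn about the world's z in degrees. In form: [{"tx": .., "ty": .., "tz": .., "spin": ..}, ...]. A call has exactly 8 rows; each row is the pose to reach, as a shift and turn from the pose commanded when the call began; what a row does not reach only later rows make up. A row lasts 1/10 s, in which the tool goes at most 50 mm and 8.59 degrees, less where a joint would pass 70% of its speed; a pose out of reach is approached as far as the arm can. A call with a gripper value outside its range is refused whole. "gripper" is the closure, from -1 (fully open) to 1 (shut), set as the call begins (left out, the last holds). The fingers move at their own pace and stop on an object; the grip force is fixed at half the most. Time passes only in rows, so rows that repeat a pose let the fingers close, or fill a call up. It gives the time, the measured TCP pose, the force, the opening and the grip force at its end, in the units of the state.
- ctrl.get_obs(): the state, without advancing time (a new reading comes with each control period).
- ctrl.get_image(name): name is "scene" or "top" or "wrist"; returns the picture (400x640x3 uint8, red, green, blue); there is no depth.
- ctrl.get_calibration(name): a dict with "fov_y" (degrees; the focal length in pixels is half the picture's height over the tangent of half this angle, whatever the lens; pixels are square), "cx", "cy" (the principal point, pixels), "dist" ([k1, k2, p1, p2, k3] as OpenCV has them; the pictures are not rectified), "rvec" (rotation vector, rad) and "tvec" (3), from world to camera coordinates, as OpenCV has them. Camera axes: x right, y down, z forward; pixel columns grow to the right and rows downward; lengths in mm; the calibration is good to about 2 mm. A picture is of the moment at which its call begins: read the wrist's pose just before it. get_calibration takes no time and is no camera call; for the wrist camera it gives the pose at the moment of the call.
- ctrl.close_job(): hands the job in; it is judged then, once.
Trained networks look in the newest picture that a camera, given by its name, has taken for a name from the list of things; names that differ only in an ending like _2 or _b are one class to them, and where a whole thing is asked for, a point or a joint stands for the part that bears it (a point fixed in the world has none). Each returns a list of dicts, best first, with "score" (0 to 1); they miss things now and then, are a little off and sometimes report something else, mostly with a low value. They report only what shows in the picture. A call takes as long as a camera call. They do not tell look-alikes from the thing itself.
- ctrl.outline_of(name, camera): "pixels" (400x640 bool, what is visible of it) and "box" ([left, top, right, bottom] in pixels, round what is visible of it).
- ctrl.pinpoint(name, camera): "uv" ([column, row] in pixels: a listed point, or the origin of a listed thing).
The state is a dict: "t": time; "qpos": joint angles; "qvel": joint speeds; "joint_torque": joint torques, N m; "ee_pos": TCP position; "orientation": TCP orientation; "ft_force": force on the tool from outside, world axes, zero at the start; "moment": the same for the moment, N m; "width": finger opening in mm; "grasp_force": force on a finger pad.
Only numpy, scipy, OpenCV 4.12 (cv2) and the standard library are available. Lean on these libraries where they do the work, as an engineer would, in place of code of your own. Each camera call takes 0.05 s, during which the arm holds its last target. There are 200 camera calls.

### The job

Put the two bushing blocks into the two pockets of the printer carriage, one in each, seated on the pocket floor with their bores in line, and let go of them. Then take the thinner of the two steel rods from the rack and thread it lengthwise through one bushing and on through the other until it sticks out beyond the pockets at both ends. Finish while still gripping the rod there and holding it still, with the bushings still seated; leave the thick rod and everything else on the bench where it is.

Things in the scene. Friction and masses are not known exactly. Their poses are not given: they have to be found in the camera images.
- carriage: Fixed printer carriage: plate 90 (x) by 130 mm (y), top at z = 20 mm, two open-topped pockets in a row along y. Origin on the bench under its middle; yaw within 0.25 rad. Pockets: inside 30 (x) by 36 mm (y), floor = plate top, walls 5 mm thick, 14 mm high (to z = 34 mm). Seated bushings' bore line: along y at x = 0, z = 42 mm, above all walls, ends open.
- pocket_right (a point): Centre of the floor of the pocket on the carriage's -y side (37 mm from its middle, z = 20 mm).
- pocket_left (a point): Centre of the floor of the pocket on the carriage's +y side (37 mm from its middle, z = 20 mm).
- outer_right (a point): Point on the bore line (z = 42 mm) above the outer face of the right pocket's outer wall, 60 mm from the carriage's middle towards its -y.
- outer_left (a point): Point on the bore line (z = 42 mm) above the outer face of the left pocket's outer wall, 60 mm from the carriage's middle towards its +y.
- bushing_1: Loose grey bushing block, about 60 g, upright on the bench: 26 mm wide (x), 30 long (y), 34 high (z); a 13 mm through bore, chamfered 2 mm, runs along y, its axis 22 mm above the underside. Origin at the centre of the underside. A half turn about z makes no difference; the two blocks are alike and either fits either pocket.
- bushing_2: The other bushing block, the same as bushing_1.
- thin_rod: Thinner steel guide rod, about 130 g, 10 mm in diameter (ends tapered to 4.4 mm), 240 mm long including an 8 mm taper at each end; origin at mid-length on its axis, y along the rod; both ends are alike, and it may be rolled about y. It lies in one notch pair of the rack, axis about 39 mm above the bench.
- thick_rod: Thicker steel rod, 16 mm in diameter (does not fit the bores), 240 mm long including an 8 mm taper at each end; origin at mid-length on its axis, y along the rod; both ends are alike, and it may be rolled about y. It lies in the other notch pair of the rack; leave it there.
- rack: Black rod rack fixed to the bench: base 130 (x) by 200 mm (y), 6 mm thick; upright combs 10 mm thick at y = -85 and +85 mm, each with open V notches at x = -32.5 and +32.5 mm, tops 46 mm above the bench. Rods lie along its y and lift straight up. Origin on the bench under its middle; yaw within 0.2 rad.
- jar: Small capped jar, 44 mm across, 45 mm high, origin under its middle; leave alone.
- wash_bottle: White bottle, 54 mm across, 160 mm high, origin under its middle; leave alone.
- figurine: Small yellow printed figure, 44 mm across, 62 mm high, origin under its middle; leave alone.
- scraper: Spatula-like print scraper, 190 mm long, lying flat on the bench beyond the bushings, handle and blade roughly along the world's y; leave alone.
There are look-alikes about, which are no part of the job. What is shaped like the bushing_1 but orange is not meant.

How it is judged (in metres and radians):
On the way, in this order (a step that is already met when the one before it is completed fails the run):
1. both bushing blocks seated in the pockets, one in each, bores in line, and let go (((horizontal distance between bushing_1 and pocket_left below 0.005 m and z of bushing_1 in the frame of pocket_left between -0.003 and 0.003 m and angle between the y axis of each of bushing_1, bushing_2 and the y axis of carriage, either way round below 0.2 rad and angle between each of bushing_1, bushing_2's own z axis and vertical below 0.12 rad and horizontal distance between bushing_2 and pocket_right below 0.005 m and z of bushing_2 in the frame of pocket_right between -0.003 and 0.003 m) or (horizontal distance between bushing_1 and pocket_right below 0.005 m and z of bushing_1 in the frame of pocket_right between -0.003 and 0.003 m and angle between the y axis of each of bushing_1, bushing_2 and the y axis of carriage, either way round below 0.2 rad and angle between each of bushing_1, bushing_2's own z axis and vertical below 0.12 rad and horizontal distance between bushing_2 and pocket_left below 0.005 m and z of bushing_2 in the frame of pocket_left between -0.003 and 0.003 m)) and contact force between each of bushing_1, bushing_2 and the fingers below 0.3 N), for 0.2 s.
2. with the bushings seated, the thin rod is gripped and lifted clear of the rack (((horizontal distance between bushing_1 and pocket_left below 0.005 m and z of bushing_1 in the frame of pocket_left between -0.003 and 0.003 m and angle between the y axis of each of bushing_1, bushing_2 and the y axis of carriage, either way round below 0.2 rad and angle between each of bushing_1, bushing_2's own z axis and vertical below 0.12 rad and horizontal distance between bushing_2 and pocket_right below 0.005 m and z of bushing_2 in the frame of pocket_right between -0.003 and 0.003 m) or (horizontal distance between bushing_1 and pocket_right below 0.005 m and z of bushing_1 in the frame of pocket_right between -0.003 and 0.003 m and angle between the y axis of each of bushing_1, bushing_2 and the y axis of carriage, either way round below 0.2 rad and angle between each of bushing_1, bushing_2's own z axis and vertical below 0.12 rad and horizontal distance between bushing_2 and pocket_left below 0.005 m and z of bushing_2 in the frame of pocket_left between -0.003 and 0.003 m)) and contact force between thin_rod and the fingers above 1 N and height (world z) of thin_rod above 0.05 m), for 0.2 s.
At the end, for the whole second after the job is handed in: One bushing upright in each pocket, bore along the carriage (0.2 rad), within 5 mm of its centre and 3 mm of its floor, let go. Thin rod through both: axis within 4.5 mm of the bore line at both outer faces, out 3 mm or more past each; still, and gripped by the fingers (all of step 1 and x of outer_left in the frame of thin_rod between -0.0045 and 0.0045 m and y of outer_left in the frame of thin_rod between -0.117 and 0.117 m and z of outer_left in the frame of thin_rod between -0.0045 and 0.0045 m and x of outer_right in the frame of thin_rod between -0.0045 and 0.0045 m and y of outer_right in the frame of thin_rod between -0.117 and 0.117 m and z of outer_right in the frame of thin_rod between -0.0045 and 0.0045 m and contact force between thin_rod and the fingers above 1 N and linear speed of thin_rod below 0.02 m/s and contact force between thin_rod and rack below 0.3 N); the arm keeps its last pose, push and grip.
It fails at once if the thick rod is disturbed (moved more than 30 mm) (distance of thick_rod from where it was at the start of the episode above 0.03 m).
It fails at once if the jar is disturbed (moved more than 20 mm) (distance of jar from where it was at the start of the episode above 0.02 m).
It fails at once if the wash bottle is disturbed (moved more than 20 mm) (distance of wash_bottle from where it was at the start of the episode above 0.02 m).
It fails at once if the figurine is disturbed (moved more than 20 mm) (distance of figurine from where it was at the start of the episode above 0.02 m).
It fails at once if the scraper is disturbed (moved more than 20 mm) (distance of scraper from where it was at the start of the episode above 0.02 m).
It also fails if it takes over 72 s, if anything falls off the work surface, if the arm or the gripper's body presses on something with over 40 N, if the wrist force passes 120 N, or if a joint passes its speed limit or range.

## Working session

There is one attempt and no reset: what is moved stays moved. The work goes in short steps, Python scripts to look and compute and a tool call to move; the robot and the scene stay as the last step left them, time stands still between calls to the robot, and variables do not carry over. Pictures are saved under pics/ and viewed, at most 10 in all, crops included, and the job is handed in when it is done.

Besides the shell and the picture viewer there is one more tool, called after "Emit:" as name(argument=value, ...) on one line, values as JSON. apply_moves: Moves the arm, as the interface text tells. Its arguments: {"type":"object","properties":{"targets":{"type":"array"},"gripper":{"type":"number"}},"required":["targets"]}

```bash
ls; mkdir -p pics; cat > h.py <<'E'
import numpy as np, cv2
from workcell import ctrl
def cal(n):
    c=ctrl.get_calibration(n); f=200/np.tan(np.radians(c['fov_y'])/2)
    K=np.array([[f,0,c['cx']],[0,f,c['cy']],[0,0,1.]])
    return K,np.array(c['dist'],float),np.array(c['rvec'],float),np.array(c['tvec'],float)
def ray(c,uv):
    K,d,r,t=c; R=cv2.Rodrigues(r)[0]
    p=cv2.undistortPoints(np.array(uv,float).reshape(-1,1,2),K,d).reshape(-1,2)
    D=np.c_[p,np.ones(len(p))]@R; return -R.T@t,D/np.linalg.norm(D,axis=1)[:,None]
def onz(c,uv,z):
    o,D=ray(c,uv); return o+D*((z-o[2])/D[:,2])[:,None]
def proj(c,P):
    K,d,r,t=c; return cv2.projectPoints(np.array(P,float).reshape(-1,1,3),r,t,K,d)[0].reshape(-1,2)
def tri(c1,u1,c2,u2):
    o1,D1=ray(c1,u1);o2,D2=ray(c2,u2);out=[]
    for a,b in zip(D1,D2):
        s=np.linalg.lstsq(np.c_[a,-b],o2-o1,rcond=None)[0]; p,q=o1+s[0]*a,o2+s[1]*b
        out.append(np.r_[(p+q)/2,np.linalg.norm(p-q)])
    return np.array(out)
def snap(n,f):
    im=ctrl.get_image(n); cv2.imwrite('pics/'+f,im[:,:,::-1]); return im
E
python3 - <<'E'
from h import *
np.set_printoptions(precision=1,suppress=True)
o=ctrl.get_obs(); print({k:np.round(v,3) for k,v in o.items()}, ctrl.grip_point_offset)
a=snap('scene','s0.png');b=snap('top','t0.png');w=snap('wrist','w0.png')
for n in ['scene','top','wrist']:
    c=cal(n);print(n,'cam at',ray(c,[[320,200]])[0],c[0][0,0],c[1])
for n in ['bushing_1','carriage','pocket_left','pocket_right','outer_left','outer_right','thin_rod','thick_rod','rack','jar','wash_bottle','figurine','scraper']:
    for cam in ['top','scene']:
        r=ctrl.pinpoint(n,cam); print(n,cam,[(np.round(x['uv']),round(x['score'],2)) for x in r[:4]], onz(cal(cam),[x['uv'] for x in r[:4]],0).round()[:,:2].tolist() if r else '')
E
```

```text
pics
{'t': np.float64(0.0), 'qpos': array([ 1.1,  0.4,  1.6,  0. ,  1.1, -0. ]), 'qvel': array([-0.,  0.,  0.,  0.,  0., -0.]), 'joint_torque': array([  0. , -54.5, -27.4,   0.1,   0. ,  -0. ]), 'ee_pos': array([245.9, 574. , 221.9]), 'orientation': array([-0.6, -3.1,  0. ]), 'ft_force': array([-0.8,  0.6, -1. ]), 'moment': array([-0.,  0., -0.]), 'grasp_force': np.float64(0.0), 'width': np.float64(87.972)} 18.700000000000003
scene cam at [ 886.5 -430.2  791.2] 413.6321961639276 [0. 0. 0. 0. 0.]
top cam at [399.3  16.7 930.7] 362.5223594445345 [-0.  0.  0.  0.  0.]
wrist cam at [180.3 602.  383.5] 323.94264761532014 [-0.1  0.   0.   0.   0. ]
bushing_1 top [(array([377., 206.]), 0.75), (array([360., 247.]), 0.65), (array([342., 276.]), 0.64), (array([391., 272.]), 0.63)] [[590.0, -149.0], [484.0, -98.0], [414.0, -48.0], [419.0, -171.0]]
bushing_1 scene [(array([283., 270.]), 0.72), (array([262., 231.]), 0.7), (array([255., 197.]), 0.56), (array([218., 235.]), 0.5)] [[589.0, -148.0], [490.0, -100.0], [414.0, -39.0], [417.0, -166.0]]
carriage top [(array([253., 228.]), 0.9)] [[544.0, 1
[... 957 characters left out ...]
., 209.]), 0.8)] [[573.0, -360.0]]
thick_rod scene [(array([208., 325.]), 0.83)] [[545.0, -326.0]]
rack top [(array([451., 226.]), 0.7)] [[528.0, -337.0]]
rack scene [(array([198., 324.]), 0.68)] [[529.0, -336.0]]
jar top [(array([361., 151.]), 0.85)] [[745.0, -117.0]]
jar scene [(array([354., 297.]), 0.65)] [[745.0, -113.0]]
wash_bottle top [] 
wash_bottle scene [(array([429., 164.]), 0.96), (array([182., 307.]), 0.38)] [[702.0, 302.0], [478.0, -329.0]]
figurine top [(array([290., 159.]), 0.49)] [[729.0, 75.0]]
figurine scene [(array([401., 234.]), 0.55)] [[748.0, 75.0]]
scraper top [(array([357., 180.]), 0.93), (array([194., 252.]), 0.33)] [[663.0, -101.0], [488.0, 327.0]]
scraper scene []
```

View pics/t0.png

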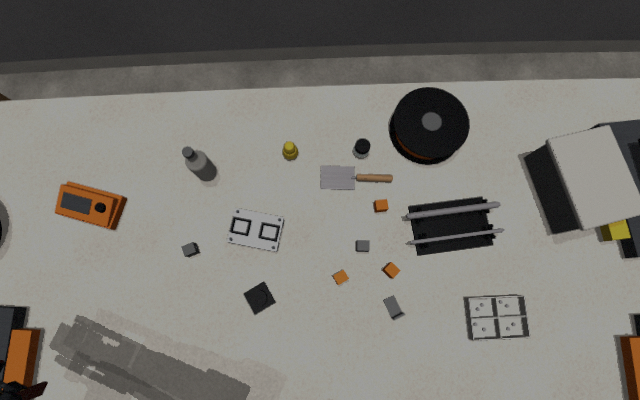

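View pics/s0.png

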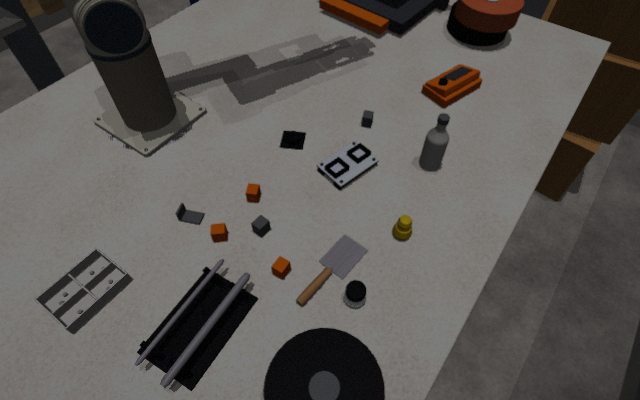

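The top picture shows the arm out of the way. The things that could be taken for a bushing (top view):
- grey blocks at (363,246) and (190,250)
- orange blocks at (381,205), (340,277) and (391,270), which are excluded by colour
- a grey L-bracket at (393,307), the wrong shape

I choose the two grey blocks. The carriage is at (256,230), and in the rack the thin rod is at (455,238) and the thick one at (452,210). The scene view agrees: grey blocks at (261,226) and (368,119), bracket at (190,214).

```bash
python3 - <<'E'
from h import *
np.set_printoptions(precision=3,suppress=True)
o=ctrl.get_obs();R=cv2.Rodrigues(np.array(o['orientation']))[0];print(R)
c=cal('wrist');print(onz(c,[[320,200],[0,0],[640,0],[640,400],[0,400]],0), cv2.Rodrigues(c[2])[0])
t,s=cal('top'),cal('scene')
for n,u,v in [('B1 ',[363,246],[261,226]),('B2',[190.5,250],[368,119])]: print(n,onz(t,[u],17),onz(s,[v],17),tri(t,[u],s,[v]))
E
```

```text
[[-0.919  0.394 -0.   ]
 [ 0.394  0.919 -0.   ]
 [ 0.    -0.    -1.   ]]
[[280.312 557.209   0.   ]
 [-80.432 315.224  -0.   ]
 [206.3   984.58    0.   ]
 [807.045 909.322   0.   ]
 [389.497 -70.161   0.   ]] [[ 0.393  0.919 -0.   ]
 [ 0.887 -0.379  0.265]
 [ 0.244 -0.105 -0.964]]
B1  [[ 485.116 -103.082   17.   ]] [[487.874 -99.441  17.   ]] [[ 486.591 -101.324   17.565    4.545]]
B2 [[491.666 331.903  17.   ]] [[496.745 335.602  17.   ]] [[494.044 334.887  14.874   5.956]]
```

Emit:
apply_moves(targets=[{"tx": 0.035, "ty": -0.035, "tz": 0, "spin": 0}, {"tx": 0.07, "ty": -0.07, "tz": 0, "spin": 0}, {"tx": 0.105, "ty": -0.105, "tz": 0, "spin": 0}, {"tx": 0.14, "ty": -0.14, "tz": 0, "spin": 0}, {"tx": 0.175, "ty": -0.175, "tz": 0, "spin": 0}, {"tx": 0.21, "ty": -0.21, "tz": 0, "spin": 0}, {"tx": 0.23, "ty": -0.24, "tz": 0, "spin": 0}, {"tx": 0.23, "ty": -0.24, "tz": 0, "spin": 0}])

```text
t: 2.25
ee_pos: [478.4, 331.3, 222.7]
orientation: [0.638, 3.075, -0.001]
ft_force: [-0.2, 0.5, -0.2]
width: 88.3
grasp_force: 0.0
```

```bash
cat > look.py <<'E'
import sys
from h import *
np.set_printoptions(precision=1,suppress=True)
f=sys.argv[1]
o=ctrl.get_obs();c=cal('wrist');im=snap('wrist',f+'.png');np.savez('pics/'+f,*c)
print(o['t'],np.array(o['ee_pos']),o['ft_force'])
for n in sys.argv[2:]:
    for x in ctrl.pinpoint(n,'wrist')[:4]: print(n,np.round(x['uv'],1),round(x['score'],2),onz(c,[x['uv']],20 if 'pocket' in n else 42 if 'outer' in n else 0))
    if n in('bushing_1','rack','thin_rod','carriage'):
        for k,x in enumerate(ctrl.outline_of(n,'wrist')[:4]):
            m=x['pixels'];print(' mask',k,np.round(x['box']),m.sum(),im[m].mean(0),round(x['score'],2))
            np.save(f'pics/{f}_{n}_{k}.npy',m)
E
python3 look.py w1 bushing_1 carriage pocket_left pocket_right outer_left outer_right
```

```text
2.25 [478.4 331.3 222.7] [-0.2  0.5 -0.2]
bushing_1 [ 42.9 238.6] 0.82 [[414.8 -48.1   0. ]]
bushing_1 [328.2 182.4] 0.77 [[496.2 331.7   0. ]]
 mask 0 [309. 169. 345. 202.] 764 [74.4 75.6 74.9] 0.7
 mask 0 [163. 224. 282. 295.] 3648 [141.3 145.4 146.6] 0.69
pocket_left [245.9 265.6] 0.85 [[548.7 197.4  20. ]]
pocket_right [194.7 273. ] 0.93 [[532.6 132.6  20. ]]
outer_left [262.6 270.2] 0.83 [[553.6 222.6  42. ]]
outer_right [167.9 283.7] 0.78 [[525.2 108.6  42. ]]
outer_right [264.4 269.4] 0.72 [[553.5 225.   42. ]]
```

View pics/w1.png

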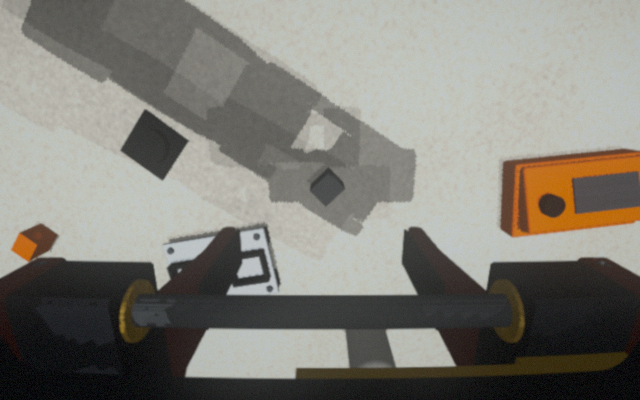

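Wrist view: the grey bushing sits in shadow at (328,186), rotated about 45° in the picture. The carriage is at (223,260). I'll go lower over the bushing.

Emit:
apply_moves(targets=[{"tx": 0.005, "ty": 0, "tz": -0.04, "spin": 0}, {"tx": 0.01, "ty": 0, "tz": -0.08, "spin": 0}, {"tx": 0.01, "ty": 0, "tz": -0.12, "spin": 0}, {"tx": 0.01, "ty": 0, "tz": -0.13, "spin": 0}, {"tx": 0.01, "ty": 0, "tz": -0.13, "spin": 0}, {"tx": 0.01, "ty": 0, "tz": -0.13, "spin": 0}, {"tx": 0.01, "ty": 0, "tz": -0.13, "spin": 0}, {"tx": 0.01, "ty": 0, "tz": -0.13, "spin": 0}])

```text
t: 3.5
ee_pos: [487.1, 335.2, 94.5]
orientation: [0.631, 3.075, 0.003]
ft_force: [0.6, -0.0, 0.4]
width: 87.8
grasp_force: 0.0
```

```bash
python3 look.py w2 bushing_1; python3 - <<'E'
import cv2
im=cv2.imread('pics/w2.png')[90:310,200:450];im=cv2.resize(im,None,fx=3,fy=2.7,interpolation=cv2.INTER_CUBIC)
cv2.imwrite('pics/w2c.png',cv2.convertScaleAbs(im,alpha=2))
E
```

```text
3.5 [487.1 335.2  94.5] [ 0.6 -0.   0.4]
bushing_1 [319.1 208.6] 0.63 [[494.7 329.5   0. ]]
 mask 0 [294. 189. 346. 244.] 1882 [65.7 66.5 65.8] 0.92
```

View pics/w2c.png

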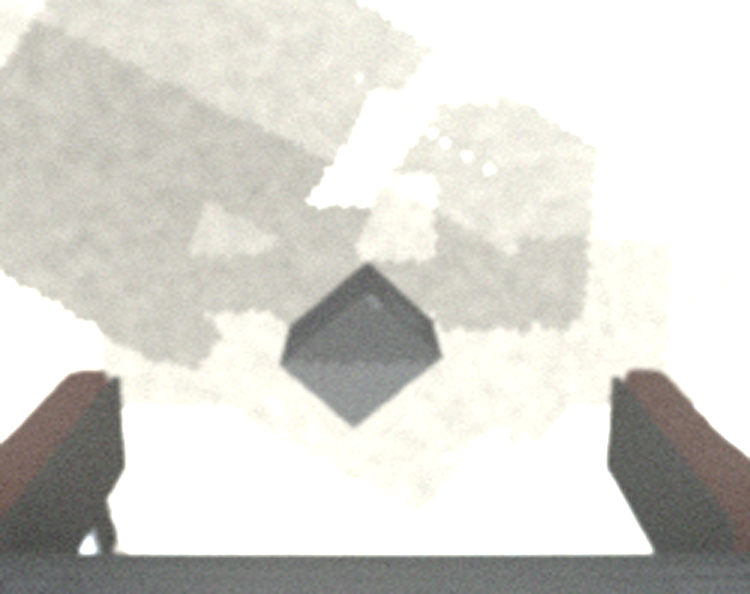

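The crop shows the grey block with its top face corners near crop (285,360), (362,297), (440,355) and (355,425), and two side faces above. A light spot near (372,300) hints at the bore. I'll fit a box silhouette to it.

```bash
cat > fit.py <<'E'
from h import *
from scipy.optimize import minimize
def sil(c,p,h=34,S=8):
    x,y,a=p; R=np.array([[np.cos(a),-np.sin(a)],[np.sin(a),np.cos(a)]])
    b=np.array([[sx*13,sy*15] for sx in(-1,1) for sy in(-1,1)])@R.T+[x,y]
    P=np.r_[np.c_[b,np.zeros(4)],np.c_[b,np.full(4,h)]]
    u=cv2.convexHull(proj(c,P).astype(np.float32)).reshape(-1,2)
    m=np.zeros((400,640),np.uint8); cv2.fillConvexPoly(m,np.round(u*256).astype(np.int32),255,cv2.LINE_AA,8); return m/255.
def load(f): z=np.load(f'pics/{f}.npz'); return tuple(z[k] for k in z.files)
def fit(views,x,y):
    best=[]
    for a0 in np.radians(np.arange(-90,90,15)):
        r=minimize(lambda p:sum(np.abs(sil(c,(p[0],p[1],p[2]/20))-m).sum() for c,m in views),[x,y,a0*20],method='Nelder-Mead',options=dict(initial_simplex=np.array([[x,y,a0*20],[x+6,y,a0*20],[x,y+6,a0*20],[x,y,a0*20+4]]),xatol=.05,fatol=.5))
        best.append((r.fun,r.x[0],r.x[1],np.degrees(r.x[2]/20)))
    return sorted(best)[:7]
E
python3 - <<'E'
from fit import *
np.set_printoptions(precision=2,suppress=True)
c1,c2=load('w1'),load('w2')
m2=np.load('pics/w2_bushing_1_0.npy');im=cv2.imread('pics/w2.png')
print(np.array(fit([(c2,m2)],494,330)))
K=cv2.resize(im[180:255,280:360],None,fx=8,fy=8,interpolation=cv2.INTER_CUBIC).astype(float)
cv2.imwrite('pics/w2d.png',np.clip((K-30)*4,0,255))
E
```

```text
[[177.49 495.21 330.05  22.55]
 [177.54 495.16 330.11  22.53]
 [177.55 495.23 329.98  22.6 ]
 [177.57 495.16 330.08  22.26]
 [177.62 494.97 330.37  21.57]
 [177.84 494.84 330.45  21.45]
 [336.22 494.81 330.02 -60.86]][ WARN:0@5.283] global loadsave.cpp:1063 imwrite_ Unsupported depth image for selected encoder is fallbacked to CV_8U.
```

View pics/w2d.png

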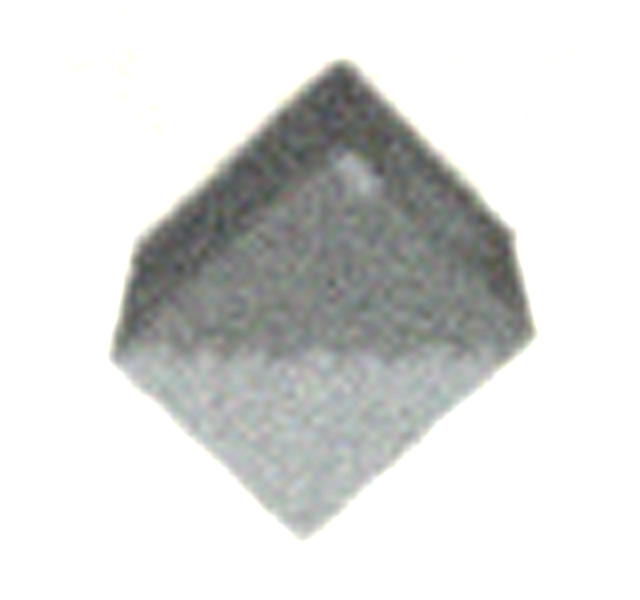

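The silhouette fit favours yaw 22.5°, and the edge ratio in the crop (301:264 px, about 30:26) agrees. Before grasping I'll check the height quickly with both views.

```bash
python3 - <<'E'
from fit import *
c1,c2=load('w1'),load('w2');m1=np.load('pics/w1_bushing_1_0.npy');m2=np.load('pics/w2_bushing_1_0.npy')
r=minimize(lambda p:sum(np.abs(sil(c,(p[0],p[1],p[2]/20),p[3])-m).sum() for c,m in [(c1,m1),(c2,m2)]),[495,330,7.8,30],method='Nelder-Mead',options=dict(initial_simplex=[[495,330,7.8,30],[499,330,7.8,30],[495,334,7.8,30],[495,330,9.8,30],[495,330,7.8,38]]))
print(r.fun,r.x,np.degrees(r.x[2]/20))
E
```

```text
113.34509803921569 [496.33899876 329.69794046   7.27536107  27.99289332] 20.842374188672558
```

Emit:
apply_moves(gripper=-1, targets=[{"tx": 0.005, "ty": -0.003, "tz": -0.005, "spin": -8}, {"tx": 0.009, "ty": -0.0043, "tz": -0.01, "spin": -16}, {"tx": 0.009, "ty": -0.0043, "tz": -0.02, "spin": -24}, {"tx": 0.009, "ty": -0.0043, "tz": -0.03, "spin": -32}, {"tx": 0.009, "ty": -0.0043, "tz": -0.04, "spin": -40}, {"tx": 0.009, "ty": -0.0043, "tz": -0.055, "spin": -44.3}, {"tx": 0.009, "ty": -0.0043, "tz": -0.07, "spin": -44.3}, {"tx": 0.009, "ty": -0.0043, "tz": -0.0745, "spin": -44.3}])

```text
t: 4.45
ee_pos: [494.3, 329.6, 16.8]
orientation: [-1.742, -2.613, 0.003]
ft_force: [0.7, -0.7, 0.3]
width: 87.8
grasp_force: 0.0
```

Emit:
apply_moves(gripper=1, targets=[{"tx": 0, "ty": 0, "tz": 0, "spin": 0}, {"tx": 0, "ty": 0, "tz": 0, "spin": 0}, {"tx": 0, "ty": 0, "tz": 0, "spin": 0}, {"tx": 0, "ty": 0, "tz": 0, "spin": 0}, {"tx": 0, "ty": 0, "tz": 0, "spin": 0}, {"tx": 0, "ty": 0, "tz": 0, "spin": 0}, {"tx": 0, "ty": 0, "tz": 0, "spin": 0}, {"tx": 0, "ty": 0, "tz": 0, "spin": 0}])

```text
t: 5.25
ee_pos: [495.1, 330.2, 18.2]
orientation: [1.745, 2.612, 0.0]
ft_force: [-0.7, -0.1, -0.0]
width: 26.9
grasp_force: 0.0
```

Emit:
apply_moves(gripper=1, targets=[{"tx": 0, "ty": 0, "tz": 0.02, "spin": 0}, {"tx": 0, "ty": 0, "tz": 0.06, "spin": -6}, {"tx": 0.02, "ty": -0.02, "tz": 0.1, "spin": -14}, {"tx": 0.04, "ty": -0.04, "tz": 0.13, "spin": -22}, {"tx": 0.05, "ty": -0.06, "tz": 0.14, "spin": -30}, {"tx": 0.063, "ty": -0.09, "tz": 0.14, "spin": -36.5}, {"tx": 0.063, "ty": -0.097, "tz": 0.14, "spin": -36.5}, {"tx": 0.063, "ty": -0.097, "tz": 0.14, "spin": -36.5}])

```text
t: 6.05
ee_pos: [557.7, 232.2, 157.8]
orientation: [-2.475, -1.934, 0.002]
ft_force: [0.4, 0.7, -0.7]
width: 25.9
grasp_force: 30.0
```

```bash
python3 look.py w3 bushing_1 carriage pocket_left pocket_right outer_left outer_right; python3 -c "
from h import *;print(ctrl.get_obs()['width'],ctrl.get_obs()['grasp_force'])"
```

```text
6.05 [557.7 232.2 157.8] [ 0.4  0.7 -0.7]
bushing_1 [321.2 233.6] 0.77 [[544.8 177.4   0. ]]
 mask 0 [271. 182. 368. 295.] 3478 [108.9 113.1 115.6] 0.96
 mask 1 [505. 262. 561. 293.] 1193 [121.  108.6  49.2] 0.33
pocket_left [318.  217.3] 0.66 [[547.8 202.5  20. ]]
pocket_left [321.8 232.3] 0.26 [[547.6 186.4  20. ]]
pocket_right [321.4 283.8] 0.65 [[533.4 130.9  20. ]]
outer_left [320.5 200. ] 0.6 [[556. 225.  42.]]
outer_left [321.7 284.4] 0.22 [[536.7 142.7  42. ]]
26.05289794490782 29.953925907611847
```

View pics/w3.png

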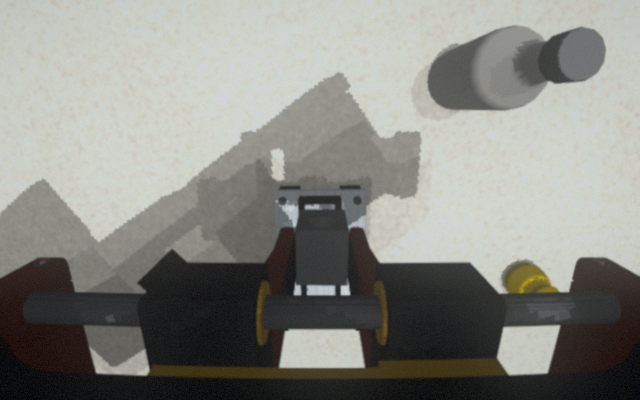

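The camera looks back toward the fingers, so image up is the +y side here. The view shows the held block at (321,240), its front face dark, with the carriage end at (320,205) behind it. I'll move to the carriage's -y side so the camera is over it.

Emit:
apply_moves(gripper=1, targets=[{"tx": -0.01, "ty": -0.04, "tz": 0.02, "spin": 0}, {"tx": -0.02, "ty": -0.085, "tz": 0.02, "spin": 0}, {"tx": -0.03, "ty": -0.12, "tz": 0.02, "spin": 0}, {"tx": -0.04, "ty": -0.15, "tz": 0.02, "spin": 0}, {"tx": -0.04, "ty": -0.15, "tz": 0.02, "spin": 0}, {"tx": -0.04, "ty": -0.15, "tz": 0.02, "spin": 0}, {"tx": -0.04, "ty": -0.15, "tz": 0.02, "spin": 0}, {"tx": -0.04, "ty": -0.15, "tz": 0.02, "spin": 0}])

```text
t: 7.3
ee_pos: [518.6, 84.2, 178.2]
orientation: [2.474, 1.936, 0.001]
ft_force: [0.1, 0.6, -1.1]
width: 25.5
grasp_force: 30.0
```

```bash
python3 look.py w4 bushing_1 carriage pocket_left pocket_right outer_left outer_right; python3 - <<'E'
import cv2
im=cv2.imread('pics/w4.png')
cv2.imwrite('pics/w4c.png',cv2.resize(im[0:300,200:440],None,fx=2,fy=2))
E
```

```text
7.3 [518.6  84.2 178.2] [ 0.1  0.6 -1.1]
bushing_1 [331.2 326.7] 0.88 [[ 486.4 -100.9    0. ]]
 mask 0 [294. 209. 351. 284.] 3794 [61.8 62.9 62.5] 0.81
 mask 1 [319. 327. 348. 361.] 682 [ 98.6 101.1 101.1] 0.56
 mask 2 [519. 116. 583. 161.] 2113 [154.1 140.1  58.4] 0.47
carriage [325.1  92.5] 0.86 [[544.1 167.6   0. ]]
 mask 0 [273.  15. 371. 162.] 13468 [161.2 166.7 169.5] 0.8
pocket_left [321.7  53.7] 0.63 [[548.8 201.1  20. ]]
pocket_right [324.8 134.3] 0.6 [[534.1 128.9  20. ]]
outer_left [321.   16.9] 0.57 [[554.4 226.3  42. ]]
outer_right [322.8 161. ] 0.89 [[526.7 107.3  42. ]]
```

View pics/w4c.png

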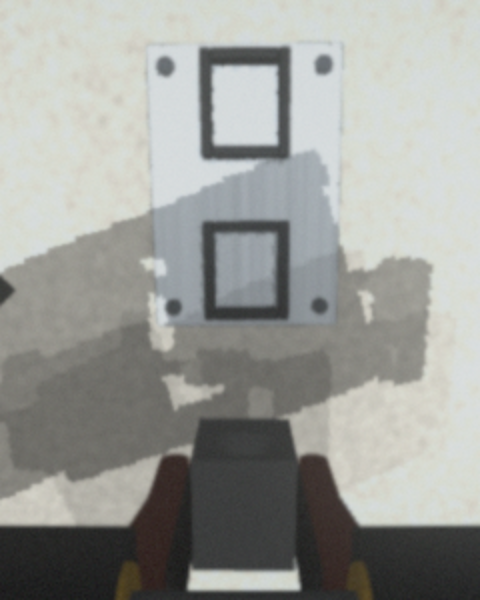

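The crop shows the carriage with both dark pocket frames at image (322,52) and (323,135). The held block is at (323,245), its bore facing the camera, square in the pads. Next I'll fit the carriage pose and the block's offset in the hand.

```bash
cat > car.py <<'E'
from fit import *
def poly(c,P,S=8):
    m=np.zeros((400,640),np.uint8);cv2.fillConvexPoly(m,np.round(cv2.convexHull(proj(c,P).astype(np.float32)).reshape(-1,2)*256).astype(np.int32),255,cv2.LINE_AA,8);return m/255.
def walls(c,p):
    x,y,a=p;R=np.array([[np.cos(a),-np.sin(a)],[np.sin(a),np.cos(a)]]);M=np.zeros((400,640))
    def rc(hx,hy,cy,z): return np.c_[np.array([[i*hx,cy+j*hy] for i in(-1,1) for j in(-1,1)])@R.T+[x,y],np.full(4,z)]
    for cy in(-37,37):
        M=np.maximum(M,poly(c,np.r_[rc(20,23,cy,20),rc(20,23,cy,34)])-np.minimum(poly(c,rc(15,18,cy,20)),poly(c,rc(15,18,cy,34))))
    return M
E
python3 - <<'E'
from car import *
np.set_printoptions(precision=2,suppress=True)
c=load('w4');im=cv2.imread('pics/w4.png');g=im.mean(2)
roi=np.zeros((400,640),bool);roi[18:165,290:355]=1
print(np.percentile(g[roi],[1,5,10,20,30,50]))
m=np.clip((115-g)/60,0,1)*roi
def cost(p):return np.abs(walls(c,(p[0],p[1],p[2]/50))*roi-m).sum()
for a0 in(-10,-14,-18):
    a=np.radians(a0)*50;s=[541,165,a]
    r=minimize(cost,s,method='Nelder-Mead',options=dict(initial_simplex=[s,[545,165,a],[541,169,a],[541,165,a+4]],xatol=.02,fatol=.2))
    print(r.fun,m.sum(),r.x[:2],np.degrees(r.x[2]/50))
x,y,a=r.x[0],r.x[1],r.x[2]/50
for s in(-37,37):print('pocket',s,x-s*np.sin(a),y+s*np.cos(a))
# block in hand
col=g[195:300,305:340].mean(1);d=np.diff(col)
for i in np.argsort(-abs(d))[:10]:print(195+i+.5+0.5,round(d[i],1))
E
```

```text
[ 55.33  66.    77.33 103.   141.   162.67]
1142.3983660130718 1287.5166666666669 [540.65 165.32] -13.646085600519495
1142.4284313725489 1287.5166666666669 [540.65 165.33] -13.641247858069969
1153.6552287581699 1287.5166666666669 [540.5  165.59] -13.033518209240556
pocket -37 532.1588762767733 129.5473335934808
pocket 37 548.8474321517706 201.64096786729925
295.0 -70.2
296.0 -60.9
285.0 59.6
286.0 46.9
284.0 25.3
210.0 -20.1
209.0 -19.9
294.0 -18.5
287.0 13.7
297.0 -13.4
```

```bash
python3 - <<'E'
from car import *
np.set_printoptions(precision=2,suppress=True)
c=load('w4');im=cv2.imread('pics/w4.png');g=im.mean(2)
roi=np.zeros((400,640),bool);roi[18:165,292:352]=1
m=np.clip((125-g)/45,0,1)*roi
def cost(p,hy=0):return np.abs(walls(c,(p[0],p[1],p[2]/50))*roi-m).sum()
res=[]
for dx in(-4,0,4):
  for dy in(-4,0,4):
    a=np.radians(-14)*50;s=[541+dx,165+dy,a]
    r=minimize(cost,s,method='Nelder-Mead',options=dict(initial_simplex=[s,[s[0]+3,s[1],a],[s[0],s[1]+3,a],[s[0],s[1],a+3]],xatol=.02,fatol=.2));res.append((r.fun,*r.x[:2],np.degrees(r.x[2]/50)))
res=np.array(sorted(res))[:4];print(m.sum(),res);_,x,y,a=res[0]
W=walls(c,(x,y,np.radians(a)))
v=im.copy();cs,_=cv2.findContours((W>.5).astype(np.uint8),cv2.RETR_LIST,cv2.CHAIN_APPROX_NONE)
big=cv2.resize(im[0:180,260:390],None,fx=4,fy=4,interpolation=cv2.INTER_CUBIC)
for k in cs: cv2.polylines(big,[((k-[260,0])*4+2).astype(int)],True,(0,0,255),1)
cv2.imwrite('pics/car.png',big[:600])
a=np.radians(a)
for s in(-37,37):print('pocket',s,x-s*np.sin(a),y+s*np.cos(a))
tcp=np.array([518.1,83.2]);th=np.radians(-14);ty=np.array([-np.sin(th),np.cos(th)]);tx=np.array([np.cos(th),np.sin(th)])
for row,z in((285,194.2),(209.3,160.2),(229,194.2)):
    P=onz(c,[[322,row]],z)[0,:2]-tcp;print(row,'along +y of carriage',P@ty,'across',P@tx)
print('carriage plate mask fit')
mk=np.load('pics/w4_carriage_0.npy').astype(np.uint8);k=max(cv2.findContours(mk,0,1)[0],key=cv2.contourArea).reshape(-1,2)
print(cv2.minAreaRect(onz(c,k+0.0,20)[:,:2].astype(np.float32)))
E
```

```text
1899.1259259259257 [[688.31 540.6  165.33 -13.61]
 [688.89 540.57 165.32 -13.69]
 [689.09 540.73 165.12 -13.26]
 [689.3  540.62 165.32 -13.65]]
pocket -37 531.8890323513971 129.37100912891898
pocket 37 549.3010016009185 201.29335146322924
285 along +y of carriage -13.433185595415473 across 1.3152314265718998
209.3 along +y of carriage 15.929106861590004 across 1.357609809740297
229 along +y of carriage 16.763191118569363 across 1.2396193559093946
carriage plate mask fit
((540.706787109375, 166.02322387695312), (129.6542205810547, 92.03878784179688), 76.08489990234375)
```

View pics/car.png

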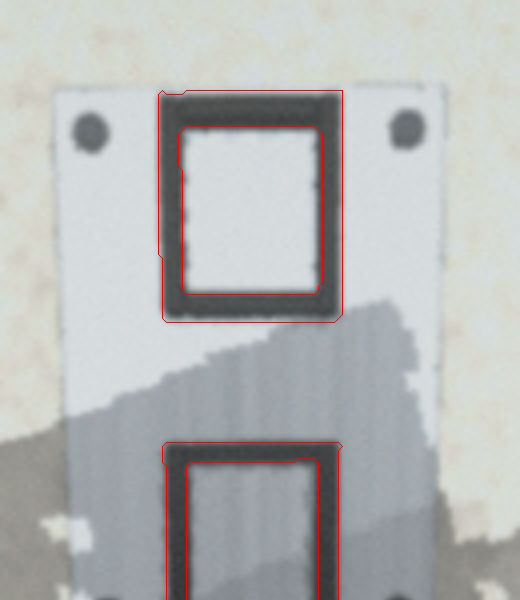

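The overlay matches both pocket frames (tops near rows 23 and 112 of the picture): carriage (540.6,165.3), yaw −13.6°. The camera also shows the held block about 1.5 mm off the TCP. I'll hover over the left pocket and compare block against walls directly.

Emit:
apply_moves(gripper=1, targets=[{"tx": 0.01, "ty": 0.04, "tz": -0.02, "spin": 0}, {"tx": 0.02, "ty": 0.08, "tz": -0.04, "spin": 0}, {"tx": 0.0293, "ty": 0.1172, "tz": -0.06, "spin": 0.4}, {"tx": 0.0293, "ty": 0.1172, "tz": -0.09, "spin": 0.4}, {"tx": 0.0293, "ty": 0.1172, "tz": -0.116, "spin": 0.4}, {"tx": 0.0293, "ty": 0.1172, "tz": -0.116, "spin": 0.4}, {"tx": 0.0293, "ty": 0.1172, "tz": -0.116, "spin": 0.4}, {"tx": 0.0293, "ty": 0.1172, "tz": -0.116, "spin": 0.4}])

```text
t: 8.55
ee_pos: [548.4, 200.5, 63.6]
orientation: [2.469, 1.942, 0.003]
ft_force: [0.6, 0.2, -0.4]
width: 26.1
grasp_force: 30.0
```

```bash
python3 look.py w5; python3 - <<'E'
import cv2
im=cv2.imread('pics/w5.png')
cv2.imwrite('pics/w5c.png',cv2.convertScaleAbs(cv2.resize(im[160:310,230:420],None,fx=4,fy=4,interpolation=cv2.INTER_CUBIC),alpha=1.7))
E
```

```text
8.55 [548.4 200.5  63.6] [ 0.6  0.2 -0.4]
```

View pics/w5c.png

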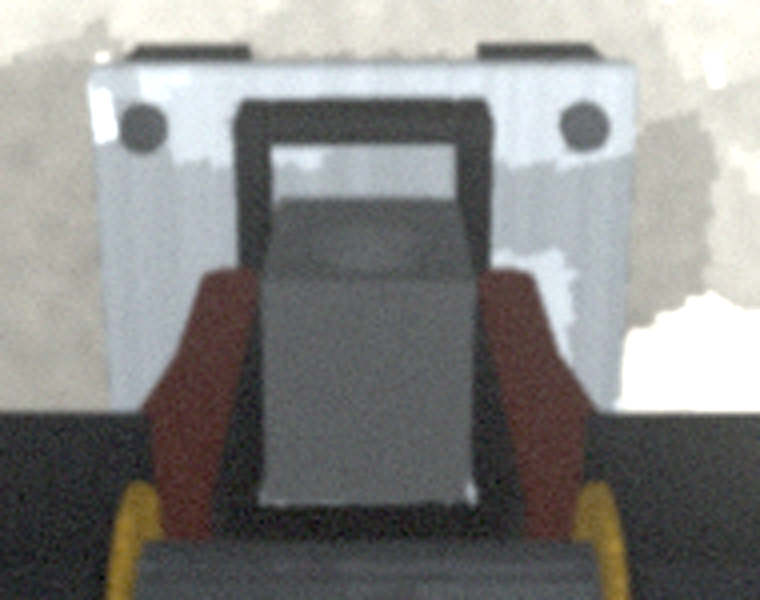

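The crop shows the block's lower front edge at crop row 200 (cols 275–465) and the left pocket's front wall with its inner edge at row 145 (cols 268–458). The block is about 1 mm too far right.

```bash
cat > rel.py <<'E'
from h import *
np.set_printoptions(precision=2,suppress=True)
def rel(f,tcp,th,pts):
    z=np.load(f'pics/{f}.npz');c=tuple(z[k] for k in z.files);t=np.radians(th)
    for n,u,h in pts:
        P=onz(c,[u],h)[0,:2]-tcp;print(n,'tx',round(P@[np.cos(t),np.sin(t)],2),'ty',round(P@[-np.sin(t),np.cos(t)],2))
def crop(u):return [230+(u[0]-1.5)/4,160+(u[1]-1.5)/4]
E
python3 - <<'E'
from rel import *
rel('w5',[547.4,200.4],-13.6,[('block bot L',crop([275,200]),44.2),('block bot R',crop([465,200]),44.2),('blk top rear',crop([367,500]),78.2),('wall in L',crop([269,145]),34),('wall in R',crop([458,145]),34),('wall out L',crop([236,115]),34),('wall out R',crop([491,115]),34)])
g=cv2.imread('pics/w5.png').mean(2)
for n,cols in(('mid',slice(305,340)),):
    r=g[180:230,cols].mean(1);print(n,list(zip(range(180,230),np.round(r))))
E
```

```text
block bot L tx -11.61 ty 14.53
block bot R tx 16.19 ty 14.5
blk top rear tx 1.75 ty -14.84
wall in L tx -13.09 ty 20.11
wall in R tx 15.78 ty 20.09
wall out L tx -18.01 ty 24.83
wall out R tx 20.71 ty 24.81
mid [(180, np.float64(138.0)), (181, np.float64(139.0)), (182, np.float64(136.0)), (183, np.float64(121.0)), (184, np.float64(89.0)), (185, np.float64(55.0)), (186, np.float64(42.0)), (187, np.float64(41.0)), (188, np.float64(42.0)), (189, np.float64(43.0)), (190, np.float64(45.0)), (191, np.float64(45.0)), (192, np.float64(44.0)), (193, np.float64(43.0)), (194, np.float64(42.0)), (195, np.float64(55.0)), (196, np.float64(85.0)), (197, np.float64(107.0)), (198, np.float64(113.0)), (199, np.float64(113.0)), (200, np.float64(113.0)), (201, np.float64(112.0)), (202, np.float64(111.0)), (203, np.float64(109.0)), (204, np.float64(109.0)), (205, np.float64(109.0)), (206, np.float64(108.0)), (207, np.float64(106.0)), (208, np.float64(97.0)), (209, np.float64(77.0)), (210, np.float64(58.0)), (211, np.float64(52.0)), (212, np.float64(52.0)), (213, np.float64(52.0)), (214, np.float64(51.0)), (215, np.float64(51.0)), (216, np.float64(53.0)), (217, np.float64(54.0)), (218, np.float64(54.0)), (219, np.float64(55.0)), (220, np.float64(56.0)), (221, np.float64(55.0)), (222, np.float64(55.0)), (223, np.float64(55.0)), (224, np.float64(55.0)), (225, np.float64(55.0)), (226, np.float64(53.0)), (227, np.float64(52.0)), (228, np.float64(50.0)), (229, np.float64(50.0))]
```

Emit:
apply_moves(gripper=1, targets=[{"tx": -0.0004, "ty": 0.0023, "tz": 0, "spin": 0}, {"tx": -0.0004, "ty": 0.0023, "tz": -0.004, "spin": 0}, {"tx": -0.0004, "ty": 0.0023, "tz": -0.008, "spin": 0}, {"tx": -0.0004, "ty": 0.0023, "tz": -0.01, "spin": 0}, {"tx": -0.0004, "ty": 0.0023, "tz": -0.012, "spin": 0}, {"tx": -0.0004, "ty": 0.0023, "tz": -0.014, "spin": 0}, {"tx": -0.0004, "ty": 0.0023, "tz": -0.014, "spin": 0}, {"tx": -0.0004, "ty": 0.0023, "tz": -0.014, "spin": 0}])

```text
t: 9.4
ee_pos: [547.0, 202.7, 48.1]
orientation: [-2.469, -1.943, 0.0]
ft_force: [0.7, -0.2, -0.4]
width: 25.7
grasp_force: 30.0
```

Emit:
apply_moves(gripper=1, targets=[{"tx": 0, "ty": 0, "tz": -0.003, "spin": 0}, {"tx": 0, "ty": 0, "tz": -0.006, "spin": 0}, {"tx": 0, "ty": 0, "tz": -0.008, "spin": 0}, {"tx": 0, "ty": 0, "tz": -0.009, "spin": 0}, {"tx": 0, "ty": 0, "tz": -0.01, "spin": 0}, {"tx": 0, "ty": 0, "tz": -0.0103, "spin": 0}, {"tx": 0, "ty": 0, "tz": -0.0103, "spin": 0}, {"tx": 0, "ty": 0, "tz": -0.0103, "spin": 0}])

```text
t: 10.2
ee_pos: [546.9, 202.7, 38.4]
orientation: [-2.469, -1.943, 0.0]
ft_force: [-2.2, -0.7, 5.7]
width: 25.7
grasp_force: 30.0
```

Emit:
apply_moves(gripper=-1, targets=[{"tx": 0, "ty": 0, "tz": 0, "spin": 0}, {"tx": 0, "ty": 0, "tz": 0, "spin": 0}, {"tx": 0, "ty": 0, "tz": 0, "spin": 0}, {"tx": 0, "ty": 0, "tz": 0, "spin": 0}, {"tx": 0, "ty": 0, "tz": 0.03, "spin": 0}, {"tx": 0, "ty": 0, "tz": 0.07, "spin": 0}, {"tx": 0, "ty": -0.01, "tz": 0.11, "spin": 0}, {"tx": 0, "ty": -0.05, "tz": 0.14, "spin": 0}])

```text
t: 11.0
ee_pos: [548.1, 154.6, 180.4]
orientation: [2.465, 1.947, 0.005]
ft_force: [1.6, -0.5, -0.5]
width: 86.1
grasp_force: 0.0
```

Emit:
apply_moves(gripper=-1, targets=[{"tx": -0.01, "ty": -0.045, "tz": 0, "spin": 0}, {"tx": -0.02, "ty": -0.09, "tz": 0, "spin": 0}, {"tx": -0.03, "ty": -0.135, "tz": -0.01, "spin": 0}, {"tx": -0.04, "ty": -0.175, "tz": -0.03, "spin": 0}, {"tx": -0.05, "ty": -0.21, "tz": -0.05, "spin": 0}, {"tx": -0.061, "ty": -0.24, "tz": -0.07, "spin": 0}, {"tx": -0.061, "ty": -0.25, "tz": -0.083, "spin": 0}, {"tx": -0.061, "ty": -0.25, "tz": -0.083, "spin": 0}])

```text
t: 11.8
ee_pos: [485.2, -98.0, 93.5]
orientation: [-2.47, -1.939, 0.002]
ft_force: [-0.5, 1.2, -0.8]
width: 88.0
grasp_force: 0.0
```

```bash
sleep 0; python3 look.py w6 bushing_1; python3 - <<'E'
from fit import *
np.set_printoptions(precision=2,suppress=True)
import glob
im=cv2.imread('pics/w6.png').astype(int)
c=load('w6')
for f in sorted(glob.glob('pics/w6_bushing_1_*.npy')):
    m=np.load(f); mm=im[m].mean(0); v,u=np.argwhere(m).mean(0)
    print(f,mm,u,v)
    if mm[2]-mm[0]<25:
        P=onz(c,[[u,v]],17)[0]; print(P); print(np.array(fit([(c,m)],P[0],P[1])))
E
```

```text
11.8 [485.2 -98.   93.5] [-0.5  1.2 -0.8]
bushing_1 [325.6 204. ] 0.82 [[ 488.1 -103.3   -0. ]]
bushing_1 [453.2 236.1] 0.82 [[ 587.2 -156.9    0. ]]
bushing_1 [273.6 291.5] 0.7 [[ 424.  -171.6    0. ]]
bushing_1 [217.6 157.4] 0.67 [[413.8 -45.5  -0. ]]
 mask 0 [254. 272. 294. 334.] 614 [107.1  67.2  45.3] 0.88
 mask 1 [172. 129. 239. 190.] 2276 [133.2  72.9  32.7] 0.75
 mask 2 [304. 184. 348. 239.] 1747 [68.8 69.7 68.7] 0.68
 mask 3 [437. 217. 491. 270.] 2025 [165.   95.4  32.6] 0.66
pics/w6_bushing_1_0.npy [ 45.34  67.24 107.1 ] 275.2214983713355 287.11726384364823
pics/w6_bushing_1_1.npy [ 32.72  72.93 133.17] 207.31502636203865 159.2908611599297
pics/w6_bushing_1_2.npy [68.67 69.65 68.76] 325.4768174012593 211.36405266170578
[ 487.66 -104.1    17.  ]
[[ 175.25  488.15 -103.11   -2.37]
 [ 175.35  488.24 -102.99   -2.78]
 [ 175.43  488.21 -103.06   -2.31]
 [ 175.44  488.18 -103.04   -2.38]
 [ 175.52  488.24 -103.02   -2.01]
 [ 175.65  488.24 -102.87   -2.8 ]
 [ 424.51  488.21 -103.07 -103.18]]
pics/w6_bushing_1_3.npy [ 32.59  95.42 164.99] 465.6711111111111 243.52938271604938
```

Grey block (68,69,68 mean colour) at wrist pixel (325,211) is the second bushing. The other three hits are orange. Grasping it.

Emit:
apply_moves(gripper=-1, targets=[{"tx": 0.0005, "ty": -0.0058, "tz": 0, "spin": 6}, {"tx": 0.0005, "ty": -0.0058, "tz": -0.015, "spin": 11.2}, {"tx": 0.0005, "ty": -0.0058, "tz": -0.03, "spin": 11.2}, {"tx": 0.0005, "ty": -0.0058, "tz": -0.045, "spin": 11.2}, {"tx": 0.0005, "ty": -0.0058, "tz": -0.06, "spin": 11.2}, {"tx": 0.0005, "ty": -0.0058, "tz": -0.072, "spin": 11.2}, {"tx": 0.0005, "ty": -0.0058, "tz": -0.0769, "spin": 11.2}, {"tx": 0.0005, "ty": -0.0058, "tz": -0.0769, "spin": 11.2}])

```text
t: 12.75
ee_pos: [486.6, -102.5, 17.8]
orientation: [-2.266, -2.175, 0.0]
ft_force: [0.9, 0.5, -0.2]
width: 87.8
grasp_force: 0.0
```

Emit:
apply_moves(gripper=1, targets=[{"tx": 0, "ty": 0, "tz": 0, "spin": 0}, {"tx": 0, "ty": 0, "tz": 0, "spin": 0}, {"tx": 0, "ty": 0, "tz": 0, "spin": 0}, {"tx": 0, "ty": 0, "tz": 0, "spin": 0}, {"tx": 0, "ty": 0, "tz": 0, "spin": 0}, {"tx": 0, "ty": 0, "tz": 0, "spin": 0}, {"tx": 0, "ty": 0, "tz": 0, "spin": 0}, {"tx": 0, "ty": 0, "tz": 0, "spin": 0}])

```text
t: 13.55
ee_pos: [486.5, -103.1, 18.0]
orientation: [-2.267, -2.175, 0.0]
ft_force: [0.4, -0.5, 0.1]
width: 27.0
grasp_force: 0.0
```

Emit:
apply_moves(gripper=1, targets=[{"tx": 0, "ty": 0, "tz": 0, "spin": 0}, {"tx": 0, "ty": 0, "tz": 0.02, "spin": 0}, {"tx": 0, "ty": 0.0, "tz": 0.06, "spin": -4}, {"tx": 0.01, "ty": 0.03, "tz": 0.1, "spin": -8}, {"tx": 0.02, "ty": 0.07, "tz": 0.12, "spin": -11.2}, {"tx": 0.03, "ty": 0.115, "tz": 0.13, "spin": -11.2}, {"tx": 0.04, "ty": 0.16, "tz": 0.13, "spin": -11.2}, {"tx": 0.043, "ty": 0.2, "tz": 0.13, "spin": -11.2}])

```text
t: 14.35
ee_pos: [530.5, 99.0, 148.8]
orientation: [2.468, 1.943, 0.003]
ft_force: [0.8, 0.2, -0.1]
width: 25.9
grasp_force: 30.0
```

Emit:
apply_moves(gripper=1, targets=[{"tx": 0, "ty": 0.015, "tz": -0.01, "spin": 0}, {"tx": 0, "ty": 0.034, "tz": -0.03, "spin": 0}, {"tx": 0, "ty": 0.034, "tz": -0.05, "spin": 0}, {"tx": 0, "ty": 0.034, "tz": -0.07, "spin": 0}, {"tx": 0, "ty": 0.034, "tz": -0.0858, "spin": 0}, {"tx": 0, "ty": 0.034, "tz": -0.0858, "spin": 0}, {"tx": 0, "ty": 0.034, "tz": -0.0858, "spin": 0}, {"tx": 0, "ty": 0.034, "tz": -0.0858, "spin": 0}])

```text
t: 15.15
ee_pos: [529.9, 130.6, 62.7]
orientation: [2.469, 1.942, 0.001]
ft_force: [0.3, -0.1, -1.0]
width: 25.6
grasp_force: 30.0
```

```bash
python3 look.py w7; python3 - <<'E'
from h import *
im5=cv2.imread('pics/w5.png');im7=cv2.imread('pics/w7.png')
f=lambda im:cv2.convertScaleAbs(cv2.resize(im[120:300,250:390],None,fx=2.8,fy=3.3,interpolation=cv2.INTER_CUBIC),alpha=1.7)
cv2.imwrite('pics/w57.png',np.hstack([f(im5),f(im7)]))
g=im7.mean(2)
r=g[175:230,308:334].mean(1);print(list(zip(range(175,230),np.round(r).astype(int))))
for row in(190,196,200,204,213): 
    for nm,G in(('w5',im5.mean(2)),('w7',g)): print(nm,row,list(np.round(G[row-1:row+2,284:360].mean(0)).astype(int)))
E
```

```text
15.15 [529.9 130.6  62.7] [ 0.3 -0.1 -1. ]
[(175, np.int64(146)), (176, np.int64(145)), (177, np.int64(145)), (178, np.int64(145)), (179, np.int64(145)), (180, np.int64(145)), (181, np.int64(145)), (182, np.int64(145)), (183, np.int64(144)), (184, np.int64(144)), (185, np.int64(140)), (186, np.int64(124)), (187, np.int64(91)), (188, np.int64(57)), (189, np.int64(45)), (190, np.int64(43)), (191, np.int64(44)), (192, np.int64(46)), (193, np.int64(47)), (194, np.int64(49)), (195, np.int64(47)), (196, np.int64(45)), (197, np.int64(45)), (198, np.int64(53)), (199, np.int64(78)), (200, np.int64(103)), (201, np.int64(114)), (202, np.int64(116)), (203, np.int64(116)), (204, np.int64(115)), (205, np.int64(116)), (206, np.int64(115)), (207, np.int64(115)), (208, np.int64(112)), (209, np.int64(99)), (210, np.int64(77)), (211, np.int64(62)), (212, np.int64(57)), (213, np.int64(57)), (214, np.int64(57)), (215, np.int64(57)), (216, np.int64(57)), (217, np.int64(59)), (218, np.int64(62)), (219, np.int64(62)), (220, np.int64(63)), (221, np.int64(63)), (222, np.int64(63)), (223, np.int64(62)), (224, 
[... 10400 characters left out ...]
.int64(57), np.int64(56), np.int64(59), np.int64(56), np.int64(57), np.int64(58), np.int64(58), np.int64(56), np.int64(57), np.int64(61), np.int64(56), np.int64(55), np.int64(55), np.int64(60), np.int64(58), np.int64(58), np.int64(56), np.int64(57), np.int64(56), np.int64(58), np.int64(59), np.int64(57), np.int64(57), np.int64(56), np.int64(58), np.int64(56), np.int64(57), np.int64(60), np.int64(60), np.int64(56), np.int64(56), np.int64(57), np.int64(59), np.int64(60), np.int64(72), np.int64(91), np.int64(74), np.int64(50), np.int64(41), np.int64(41), np.int64(41), np.int64(43), np.int64(43), np.int64(41), np.int64(44), np.int64(61), np.int64(96), np.int64(112), np.int64(115), np.int64(116)]
```

View pics/w57.png

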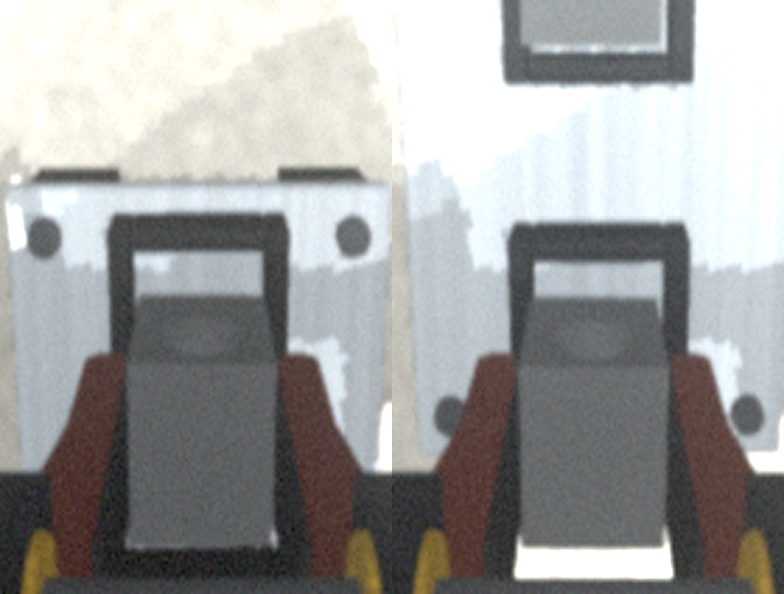

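The side-by-side shows left the w5 hover and right the present one. The right pocket's front wall is centred at column 323.6 and the block at 321.3, with the left block seated and centred in its frame at the top. I shift about 1.1 mm right and 0.8 mm forward, then lower.

Emit:
apply_moves(gripper=1, targets=[{"tx": 0.0013, "ty": 0.0005, "tz": 0, "spin": 0}, {"tx": 0.0013, "ty": 0.0005, "tz": -0.004, "spin": 0}, {"tx": 0.0013, "ty": 0.0005, "tz": -0.008, "spin": 0}, {"tx": 0.0013, "ty": 0.0005, "tz": -0.01, "spin": 0}, {"tx": 0.0013, "ty": 0.0005, "tz": -0.012, "spin": 0}, {"tx": 0.0013, "ty": 0.0005, "tz": -0.014, "spin": 0}, {"tx": 0.0013, "ty": 0.0005, "tz": -0.014, "spin": 0}, {"tx": 0.0013, "ty": 0.0005, "tz": -0.014, "spin": 0}])

```text
t: 16.0
ee_pos: [530.8, 131.4, 48.1]
orientation: [-2.469, -1.943, 0.0]
ft_force: [0.3, 0.0, -1.6]
width: 25.8
grasp_force: 30.0
```

Emit:
apply_moves(gripper=1, targets=[{"tx": 0, "ty": 0, "tz": -0.003, "spin": 0}, {"tx": 0, "ty": 0, "tz": -0.006, "spin": 0}, {"tx": 0, "ty": 0, "tz": -0.008, "spin": 0}, {"tx": 0, "ty": 0, "tz": -0.009, "spin": 0}, {"tx": 0, "ty": 0, "tz": -0.01, "spin": 0}, {"tx": 0, "ty": 0, "tz": -0.0103, "spin": 0}, {"tx": 0, "ty": 0, "tz": -0.0103, "spin": 0}, {"tx": 0, "ty": 0, "tz": -0.0103, "spin": 0}])

```text
t: 16.8
ee_pos: [530.8, 131.4, 38.0]
orientation: [-2.469, -1.943, -0.0]
ft_force: [-1.1, -0.0, 1.6]
width: 25.9
grasp_force: 30.0
```

Emit:
apply_moves(gripper=-1, targets=[{"tx": 0, "ty": 0, "tz": 0, "spin": 0}, {"tx": 0, "ty": 0, "tz": 0, "spin": 0}, {"tx": 0, "ty": 0, "tz": 0, "spin": 0}, {"tx": 0, "ty": 0, "tz": 0, "spin": 0}, {"tx": 0, "ty": 0, "tz": 0.04, "spin": 0}, {"tx": 0, "ty": 0, "tz": 0.08, "spin": 0}, {"tx": -0.009, "ty": -0.035, "tz": 0.1, "spin": 0}, {"tx": -0.013, "ty": -0.048, "tz": 0.11, "spin": 0}])

```text
t: 17.6
ee_pos: [518.1, 82.2, 149.8]
orientation: [2.468, 1.942, 0.003]
ft_force: [1.0, 0.5, 0.0]
width: 85.6
grasp_force: 0.0
```

```bash
python3 look.py w8 bushing_1; python3 - <<'E'
from car import *
import glob
np.set_printoptions(precision=2,suppress=True)
c=load('w8');im=cv2.imread('pics/w8.png')
for f in sorted(glob.glob('pics/w8_bushing_1_*.npy')):
    m=np.load(f);v,u=np.argwhere(m).mean(0);mm=im[m].mean(0)
    if mm[2]-mm[0]<25 and v<230:
        k=max(cv2.findContours(m.astype(np.uint8),0,1)[0],key=cv2.contourArea).reshape(-1,2)
        print(u,v,m.sum(),cv2.minAreaRect(onz(c,k+0.0,54)[:,:2].astype(np.float32)))
# carriage walls fit, outside bushing masks
g=im.mean(2); hsv=g
np.save('pics/g8.npy',g)
for n,r in(('cols row',range(20,200,15)),):
    for q in r: print(q,list(g[q,270:380:4].astype(int)))
E
```

```text
17.6 [518.1  82.2 149.8] [1.  0.5 0. ]
bushing_1 [318.2 133.6] 0.87 [[527.8 129.7   0. ]]
bushing_1 [425.4 361.5] 0.86 [[ 588.6 -157.3    0. ]]
bushing_1 [318.3  45.7] 0.76 [[546.3 205.2   0. ]]
 mask 0 [412. 352. 441. 365.] 343 [94.3 56.5 34.3] 0.78
 mask 1 [230. 330. 269. 347.] 440 [196.1 110.2  27.4] 0.71
 mask 2 [301. 114. 341. 159.] 1332 [82.  84.6 85.6] 0.7
 mask 3 [302.  15. 338.  64.] 1747 [118.8 122.6 123.8] 0.56
322.05105105105105 135.84684684684686 1332 ((531.3836669921875, 130.85665893554688), (31.168676376342773, 26.499706268310547), 75.72515869140625)
320.57240984544933 38.552375500858616 1747 ((547.2266235351562, 200.00857543945312), (33.83576202392578, 26.168655395507812), 75.76520538330078)
20 [np.int64(198), np.int64(143), np.int64(103), np.int64(113), np.int64(205), np.int64(204), np.int64(200), np.int64(97), np.int64(80), np.int64(126), np.int64(128), np.int64(126), np.int64(125), np.int64(124), np.int64(126), np.int64(121), np.int64(126), np.int64(110), np.int64(66), np.int64(71), np.int64(202), np.int64(203), np.int64(204), np.int64(140), np.int64(100), np.int64
[... 3940 characters left out ...]
nt64(119), np.int64(123), np.int64(124), np.int64(123), np.int64(118), np.int64(125), np.int64(126), np.int64(121), np.int64(124), np.int64(125), np.int64(124), np.int64(124), np.int64(125), np.int64(126), np.int64(125), np.int64(130), np.int64(129), np.int64(123), np.int64(127)]
185 [np.int64(103), np.int64(106), np.int64(96), np.int64(101), np.int64(103), np.int64(102), np.int64(102), np.int64(102), np.int64(105), np.int64(101), np.int64(99), np.int64(100), np.int64(98), np.int64(103), np.int64(97), np.int64(100), np.int64(99), np.int64(100), np.int64(102), np.int64(103), np.int64(108), np.int64(104), np.int64(102), np.int64(105), np.int64(103), np.int64(103), np.int64(122), np.int64(128)]
```

Both bushings are seated: block tops centred at (531.4,130.9) and (547.2,200.0), yaw about −14°. On to the rack.

Emit:
apply_moves(gripper=-1, targets=[{"tx": -0.003, "ty": -0.048, "tz": 0.01, "spin": 0}, {"tx": -0.006, "ty": -0.096, "tz": 0.02, "spin": 4}, {"tx": -0.01, "ty": -0.144, "tz": 0.03, "spin": 8}, {"tx": -0.013, "ty": -0.192, "tz": 0.04, "spin": 12}, {"tx": -0.016, "ty": -0.24, "tz": 0.05, "spin": 16}, {"tx": -0.02, "ty": -0.288, "tz": 0.052, "spin": 20.3}, {"tx": -0.023, "ty": -0.336, "tz": 0.052, "spin": 20.3}, {"tx": -0.025, "ty": -0.384, "tz": 0.052, "spin": 20.3}])

```text
t: 18.55
ee_pos: [492.7, -301.7, 198.3]
orientation: [-2.086, -2.346, -0.0]
ft_force: [1.0, 1.3, -1.3]
width: 88.0
grasp_force: 0.0
```

Emit:
apply_moves(gripper=-0.1, targets=[{"tx": -0.001, "ty": -0.04, "tz": 0, "spin": 0}, {"tx": -0.001, "ty": -0.069, "tz": 0, "spin": 0}, {"tx": -0.001, "ty": -0.069, "tz": 0, "spin": 0}, {"tx": -0.001, "ty": -0.069, "tz": 0, "spin": 0}, {"tx": -0.001, "ty": -0.069, "tz": 0, "spin": 0}, {"tx": -0.001, "ty": -0.069, "tz": 0, "spin": 0}, {"tx": -0.001, "ty": -0.069, "tz": 0, "spin": 0}, {"tx": -0.001, "ty": -0.069, "tz": 0, "spin": 0}])

```text
t: 19.35
ee_pos: [492.1, -368.9, 200.0]
orientation: [2.086, 2.348, 0.0]
ft_force: [-0.9, -1.4, -0.7]
width: 48.1
grasp_force: 0.0
```

```bash
python3 look.py w9 rack thin_rod thick_rod; python3 - <<'E'
from fit import *
import glob
np.set_printoptions(precision=2,suppress=True)
print(ctrl.get_obs()['width'])
c=load('w9');g=cv2.imread('pics/w9.png').mean(2)
for f in sorted(glob.glob('pics/w9_thin_rod_*.npy')):
    m=np.load(f);vv=np.where(m.any(1))[0]
    P=[]
    for v in range(vv[0],vv[-1],6):
        u=np.where(m[v])[0]
        if len(u): p=onz(c,[[u[0]-.5,v],[u[-1]+.5,v]],39)[:,:2]; P.append([v,u[0],u[-1],*p.mean(0),np.linalg.norm(p[1]-p[0])])
    P=np.array(P);print(f);print(P)
for x in ctrl.outline_of('thin_rod','top')[:2]:
    m=x['pixels'];v,u=np.where(m);k=np.c_[u,v].astype(float);print('top',x['score'],cv2.minAreaRect(onz(cal('top'),k,39)[:,:2].astype(np.float32)))
E
```

```text
19.35 [ 492.1 -368.9  200. ] [-0.9 -1.4 -0.7]
rack [359.7 150.4] 0.72 [[ 532.2 -338.1    0. ]]
 mask 0 [300.  51. 427. 243.] 16788 [61.3 62.5 61.9] 0.64
thin_rod [332.4 151. ] 0.76 [[ 502.  -342.4    0. ]]
 mask 0 [324.  20. 344. 264.] 2573 [123.9 123.9 126.4] 0.79
thick_rod [398.6 157.2] 0.66 [[ 576.8 -340.4    0. ]]
48.09765510543332
pics/w9_thin_rod_0.npy
[[  21.    336.    340.    490.18 -219.09    4.56]
 [  27.    333.    342.    490.38 -224.21    9.15]
 [  33.    332.    343.    491.04 -229.31   11.02]
 [  39.    332.    343.    491.7  -234.43   11.06]
 [  45.    332.    343.    492.37 -239.59   11.1 ]
 [  51.    332.    342.    492.59 -244.84   10.21]
 [  57.    331.    342.    492.8  -250.12   11.18]
 [  63.    330.    342.    493.02 -255.43   12.16]
 [  69.    330.    342.    493.7  -260.73   12.21]
 [  75.    330.    342.    494.39 -266.06   12.25]
 [  81.    331.    341.    495.08 -271.43   10.41]
 [  87.    331.    341.    495.78 -276.83   10.45]
 [  93.    330.    340.    495.54 -282.4    10.49]
 [  99.    330.    340.    496.25 -287.88   10.54]
 [ 105.    330.    339.  
[... 764 characters left out ...]
   504.92 -382.72   10.31]
 [ 201.    327.    335.    505.22 -389.16    9.33]
 [ 207.    327.    335.    506.04 -395.61    9.37]
 [ 213.    326.    335.    506.35 -402.19   10.47]
 [ 219.    326.    335.    507.18 -408.78   10.52]
 [ 225.    325.    335.    507.5  -415.5    11.64]
 [ 231.    325.    335.    508.35 -422.24   11.7 ]
 [ 237.    325.    334.    508.68 -429.11   10.7 ]
 [ 243.    324.    334.    509.02 -436.06   11.83]
 [ 249.    325.    333.    509.89 -443.02    9.74]
 [ 255.    325.    333.    510.78 -450.07    9.79]
 [ 261.    327.    331.    511.68 -457.2     5.47]]
top 0.55 ((499.2225646972656, -334.9514465332031), (13.229239463806152, 232.4654998779297), 4.4929423332214355)
```

Emit:
apply_moves(gripper=-0.1, targets=[{"tx": 0.0099, "ty": -0.0059, "tz": -0.02, "spin": -1.6}, {"tx": 0.0099, "ty": -0.0059, "tz": -0.06, "spin": -1.6}, {"tx": 0.0099, "ty": -0.0059, "tz": -0.1, "spin": -1.6}, {"tx": 0.0099, "ty": -0.0059, "tz": -0.13, "spin": -1.6}, {"tx": 0.0099, "ty": -0.0059, "tz": -0.15, "spin": -1.6}, {"tx": 0.0099, "ty": -0.0059, "tz": -0.165, "spin": -1.6}, {"tx": 0.0099, "ty": -0.0059, "tz": -0.175, "spin": -1.6}, {"tx": 0.0099, "ty": -0.0059, "tz": -0.1796, "spin": -1.6}])

```text
t: 20.5
ee_pos: [501.7, -375.5, 19.7]
orientation: [-2.12, -2.318, 0.0]
ft_force: [-0.2, 0.7, 0.6]
width: 48.3
grasp_force: 0.0
```

```bash
python3 look.py w10 thin_rod; python3 - <<'E'
from fit import *
o=ctrl.get_obs();print(o['ft_force'],o['ee_pos'],o['width'])
c=load('w10');m=np.load('pics/w10_thin_rod_0.npy');vv=np.where(m.any(1))[0]
for v in range(vv[0],vv[-1],12):
    u=np.where(m[v])[0]
    if len(u): p=onz(c,[[u[0]-.5,v],[u[-1]+.5,v]],39)[:,:2]; print(v,u[0],u[-1],p.mean(0).round(1),np.linalg.norm(p[1]-p[0]).round(1))
E
```

```text
20.5 [ 501.7 -375.5   19.7] [-0.2  0.7  0.6]
thin_rod [325.6 184.6] 0.86 [[ 502.  -346.5    0. ]]
 mask 0 [314.   0. 343. 370.] 7450 [105.4 105.3 109. ] 0.87
[-0.46683062  0.25949141  0.41781718] [ 502.10185708 -375.82569046   20.83265464] 48.484490821194896
0 313 339 [ 493.9 -262.4] 10.7
12 314 337 [ 494.1 -266.9] 9.6
24 313 337 [ 494.3 -271.4] 10.1
36 313 337 [ 494.7 -275.9] 10.1
48 313 337 [ 495.1 -280.4] 10.2
60 313 337 [ 495.6 -285.1] 10.3
72 314 337 [ 496.2 -289.7] 9.9
84 314 337 [ 496.6 -294.5] 10.0
96 314 336 [ 496.9 -299.3] 9.7
108 314 336 [ 497.3 -304.2] 9.8
120 313 336 [ 497.6 -309.2] 10.3
132 314 336 [ 498.3 -314.2] 9.9
144 314 336 [ 498.7 -319.4] 10.0
156 314 336 [ 499.2 -324.6] 10.1
168 314 336 [ 499.7 -329.9] 10.2
180 314 336 [ 500.2 -335.4] 10.3
192 314 335 [ 500.5 -340.9] 10.0
204 315 335 [ 501.3 -346.6] 9.6
216 315 335 [ 501.8 -352.3] 9.7
228 315 335 [ 502.3 -358.2] 9.8
240 315 335 [ 502.9 -364.2] 9.9
252 315 335 [ 503.5 -370.4] 10.0
264 315 335 [ 504.1 -376.7] 10.2
276 316 336 [ 505.2 -383.1] 10.3
288 315 334 [ 505.  -389.8] 9.9
336 315 334 [ 507.7 -418.2] 10.4
348 316 334 [ 508.6 -425.7] 10.1
360 316 334 [ 509.4 -433.6] 10.2
```

Emit:
apply_moves(gripper=1, targets=[{"tx": 0, "ty": 0, "tz": 0, "spin": 0}, {"tx": 0, "ty": 0, "tz": 0, "spin": 0}, {"tx": 0, "ty": 0, "tz": 0, "spin": 0}, {"tx": 0, "ty": 0, "tz": 0, "spin": 0}, {"tx": 0, "ty": 0, "tz": 0, "spin": 0}, {"tx": 0, "ty": 0, "tz": 0, "spin": 0}, {"tx": 0, "ty": 0, "tz": 0, "spin": 0}, {"tx": 0, "ty": 0, "tz": 0, "spin": 0}])

```text
t: 21.45
ee_pos: [503.0, -375.9, 20.8]
orientation: [2.119, 2.316, 0.001]
ft_force: [5.4, 1.6, 1.4]
width: 9.5
grasp_force: 30.0
```

Emit:
apply_moves(gripper=1, targets=[{"tx": 0, "ty": 0, "tz": 0, "spin": 0}, {"tx": 0, "ty": 0, "tz": 0.01, "spin": 0}, {"tx": 0, "ty": 0, "tz": 0.025, "spin": 0}, {"tx": 0, "ty": 0, "tz": 0.045, "spin": 0}, {"tx": 0, "ty": 0, "tz": 0.065, "spin": 0}, {"tx": 0, "ty": 0, "tz": 0.08, "spin": 0}, {"tx": 0, "ty": 0, "tz": 0.08, "spin": 0}, {"tx": 0, "ty": 0, "tz": 0.08, "spin": 0}])

```text
t: 22.25
ee_pos: [501.5, -375.5, 100.5]
orientation: [2.12, 2.318, -0.0]
ft_force: [0.0, 0.0, -0.9]
width: 9.0
grasp_force: 30.0
```

```bash
python3 look.py w11 thin_rod; python3 - <<'E'
from fit import *
o=ctrl.get_obs();print(o['ft_force'],o['ee_pos'],o['width'],o['grasp_force'])
c=load('w11');m=np.load('pics/w11_thin_rod_0.npy');vv=np.where(m.any(1))[0]
for v in range(vv[0],vv[-1],16):
    u=np.where(m[v])[0]
    if len(u): p=onz(c,[[u[0]-.5,v],[u[-1]+.5,v]],119)[:,:2]; print(v,u[0],u[-1],p.mean(0).round(1),np.linalg.norm(p[1]-p[0]).round(1))
E
```

```text
22.25 [ 501.5 -375.5  100.5] [ 0.   0.  -0.9]
thin_rod [324.3 185.9] 0.89 [[ 503.8 -366.4    0. ]]
 mask 0 [310.   0. 337. 367.] 7510 [112.7 112.5 115.8] 0.56
[ 0.55242912 -0.58884575 -1.01621966] [ 501.02914598 -375.03590358   99.23345119] 9.524811175711001 29.995847940444946
0 309 334 [ 491.9 -262.4] 10.4
16 310 335 [ 492.8 -268.2] 10.5
32 310 334 [ 493.2 -274.3] 10.2
48 310 334 [ 493.7 -280.4] 10.3
64 309 334 [ 494.1 -286.6] 10.8
80 310 333 [ 494.7 -292.9] 10.1
96 311 333 [ 495.5 -299.4] 9.7
112 311 333 [ 496. -306.] 9.9
128 311 334 [ 496.9 -312.7] 10.4
144 311 333 [ 497.3 -319.6] 10.1
160 310 333 [ 497.7 -326.6] 10.7
176 310 332 [ 498.1 -333.8] 10.3
192 311 333 [ 499.2 -341.2] 10.5
208 311 332 [ 499.7 -348.8] 10.2
224 311 331 [ 500.2 -356.7] 9.8
240 312 331 [ 501.1 -364.7] 9.5
256 312 332 [ 502.1 -373. ] 10.1
272 313 331 [ 502.9 -381.5] 9.3
288 311 330 [ 502.9 -390.5] 10.0
336 312 329 [ 505.5 -419. ] 9.4
352 312 330 [ 506.7 -429.2] 10.2
```

Emit:
apply_moves(gripper=1, targets=[{"tx": -0.002, "ty": 0.045, "tz": 0, "spin": -2}, {"tx": -0.004, "ty": 0.09, "tz": 0, "spin": -5}, {"tx": -0.006, "ty": 0.135, "tz": 0, "spin": -8}, {"tx": -0.008, "ty": 0.18, "tz": 0, "spin": -11}, {"tx": -0.01, "ty": 0.225, "tz": 0, "spin": -14}, {"tx": -0.012, "ty": 0.27, "tz": 0, "spin": -17}, {"tx": -0.0145, "ty": 0.31, "tz": 0, "spin": -18.2}, {"tx": -0.0145, "ty": 0.3205, "tz": 0, "spin": -18.2}])

```text
t: 23.2
ee_pos: [485.7, -51.9, 99.5]
orientation: [-2.456, -1.956, 0.003]
ft_force: [-0.4, -0.4, -1.5]
width: 9.0
grasp_force: 30.0
```

Emit:
apply_moves(gripper=1, targets=[{"tx": 0, "ty": 0, "tz": -0.02, "spin": 0}, {"tx": 0, "ty": 0, "tz": -0.04, "spin": 0}, {"tx": 0, "ty": 0, "tz": -0.055, "spin": 0}, {"tx": 0, "ty": 0, "tz": -0.068, "spin": 0}, {"tx": 0, "ty": 0, "tz": -0.075, "spin": 0}, {"tx": 0, "ty": 0, "tz": -0.077, "spin": 0}, {"tx": 0, "ty": 0, "tz": -0.077, "spin": 0}, {"tx": 0, "ty": 0, "tz": -0.077, "spin": 0}])

```text
t: 24.0
ee_pos: [487.6, -55.2, 23.7]
orientation: [2.46, 1.953, 0.001]
ft_force: [-0.9, 0.6, -1.2]
width: 9.1
grasp_force: 30.0
```

```bash
python3 - <<'E'
from fit import *
np.set_printoptions(precision=1,suppress=True)
o=ctrl.get_obs();print(o['t'],o['ft_force'],np.array(o['ee_pos']),o['grasp_force'])
d=np.array([-np.sin(np.radians(-13.1)),np.cos(np.radians(-13.1)),0])
T=np.array([*o['ee_pos'][:2],42]); e=T+158*d
for cam in('scene','top'):
    im=snap(cam,cam[0]+'1.png');c=cal(cam)
    print(cam,'pred tip',proj(c,[e]),'pred rear',proj(c,[T-82*d]),'bore ends R',proj(c,[[530.9-15*d[0],131.3-15*d[1],42]]),'R centre top',proj(c,[[530.9,131.3,54]]))
    for x in ctrl.outline_of('thin_rod',cam)[:2]:
        v,u=np.where(x['pixels']);print(' rod',round(x['score'],2),x['box'],np.polyfit(v,u,1) if cam=='scene' else np.polyfit(u,v,1))
    for x in ctrl.outline_of('bushing_1',cam)[:6]:
        v,u=np.where(x['pixels']);print(' bush',round(x['score'],2),np.array(x['box']),u.mean(),v.mean(),im[x['pixels']].mean(0))
E
```

```text
24.0 [-0.9  0.6 -1.2] [487.6 -55.2  23.7] 29.997146129608154
scene pred tip [[325.9 170.9]] pred rear [[242.1 226.6]] bore ends R [[331.6 167. ]] R centre top [[336.4 160.6]]
 rod 0.85 [242.9, 170.0, 326.2, 228.7] [ -1.5 584.8]
 bush 0.71 [329.1 156.6 346.7 171.3] 336.95871559633025 163.17889908256882 [38.6 39.4 41.4]
 bush 0.7 [273.2 255.1 291.1 282. ] 280.1366459627329 268.0527950310559 [100.9  50.3  16.1]
 bush 0.61 [243.5 187.9 260.  203.1] 251.15131578947367 196.01973684210526 [54.3 23.1  6.9]
 bush 0.6 [351.7 140.5 367.1 158.7] 358.54146341463417 148.54146341463414 [37.2 37.8 39.7]
 bush 0.56 [207.5 223.5 229.7 241. ] 217.8825396825397 232.84444444444443 [99.3 51.4 19.7]
top pred tip [[281.6 232.7]] pred rear [[377.8 251. ]] bore ends R [[274.3 231.3]] R centre top [[267.7 229.5]]
 rod 0.56 [226.0, 208.0, 285.1, 250.2] [  0.1 214.8]
 rod 0.42 [283.2, 235.1, 318.9, 237.7] [  0.2 181.3]
 bush 0.71 [258.8 224.9 277.5 236.6] 267.4470588235294 230.6764705882353 [83.5 84.  84. ]
 bush 0.48 [230.5 219.9 249.7 230.7] 238.80662983425415 225.6353591160221 [77.9 77.9 77.8]
 bush 0.29 [352.5 138.2 371.4 159.7] 361.08550185873605 147.82156133828997 [48.2 49.1 48.2]
```

The scene camera puts the rod's ends within 1–2 px of prediction. Inserting gently.

Emit:
apply_moves(gripper=1, targets=[{"tx": 0.0011, "ty": 0.0049, "tz": 0, "spin": 0}, {"tx": 0.0023, "ty": 0.0097, "tz": 0, "spin": 0}, {"tx": 0.0034, "ty": 0.0146, "tz": 0, "spin": 0}, {"tx": 0.0045, "ty": 0.0195, "tz": 0, "spin": 0}, {"tx": 0.0057, "ty": 0.0244, "tz": 0, "spin": 0}, {"tx": 0.0068, "ty": 0.0292, "tz": 0, "spin": 0}, {"tx": 0.0068, "ty": 0.0292, "tz": 0, "spin": 0}, {"tx": 0.0068, "ty": 0.0292, "tz": 0, "spin": 0}])

```text
t: 25.1
ee_pos: [494.0, -25.7, 23.2]
orientation: [-2.46, -1.954, 0.0]
ft_force: [0.3, 0.2, -0.2]
width: 9.1
grasp_force: 30.0
```

Emit:
apply_moves(gripper=1, targets=[{"tx": 0.0011, "ty": 0.0049, "tz": 0, "spin": 0}, {"tx": 0.0023, "ty": 0.0097, "tz": 0, "spin": 0}, {"tx": 0.0034, "ty": 0.0146, "tz": 0, "spin": 0}, {"tx": 0.0045, "ty": 0.0195, "tz": 0, "spin": 0}, {"tx": 0.0057, "ty": 0.0244, "tz": 0, "spin": 0}, {"tx": 0.0068, "ty": 0.0292, "tz": 0, "spin": 0}, {"tx": 0.0068, "ty": 0.0292, "tz": 0, "spin": 0}, {"tx": 0.0068, "ty": 0.0292, "tz": 0, "spin": 0}])

```text
t: 25.9
ee_pos: [500.8, 3.6, 23.3]
orientation: [-2.46, -1.954, 0.0]
ft_force: [0.3, 1.2, 0.4]
width: 9.1
grasp_force: 30.0
```

Emit:
apply_moves(gripper=1, targets=[{"tx": 0.0011, "ty": 0.0049, "tz": 0, "spin": 0}, {"tx": 0.0023, "ty": 0.0097, "tz": 0, "spin": 0}, {"tx": 0.0034, "ty": 0.0146, "tz": 0, "spin": 0}, {"tx": 0.0045, "ty": 0.0195, "tz": 0, "spin": 0}, {"tx": 0.0057, "ty": 0.0244, "tz": 0, "spin": 0}, {"tx": 0.0068, "ty": 0.0292, "tz": 0, "spin": 0}, {"tx": 0.0068, "ty": 0.0292, "tz": 0, "spin": 0}, {"tx": 0.0068, "ty": 0.0292, "tz": 0, "spin": 0}])

```text
t: 26.7
ee_pos: [507.6, 32.7, 23.3]
orientation: [2.46, 1.954, -0.0]
ft_force: [-0.7, -0.0, -0.7]
width: 9.4
grasp_force: 30.0
```

Emit:
apply_moves(gripper=1, targets=[{"tx": 0.0011, "ty": 0.0049, "tz": 0, "spin": 0}, {"tx": 0.0023, "ty": 0.0097, "tz": 0, "spin": 0}, {"tx": 0.0034, "ty": 0.0146, "tz": 0, "spin": 0}, {"tx": 0.0045, "ty": 0.0195, "tz": 0, "spin": 0}, {"tx": 0.0057, "ty": 0.0244, "tz": 0, "spin": 0}, {"tx": 0.0068, "ty": 0.0292, "tz": 0, "spin": 0}, {"tx": 0.0068, "ty": 0.0292, "tz": 0, "spin": 0}, {"tx": 0.0068, "ty": 0.0292, "tz": 0, "spin": 0}])

```text
t: 27.5
ee_pos: [514.3, 61.9, 23.3]
orientation: [-2.46, -1.954, 0.0]
ft_force: [-0.3, -0.0, -0.6]
width: 8.9
grasp_force: 30.0
```

Emit:
apply_moves(gripper=1, targets=[{"tx": 0.0011, "ty": 0.0049, "tz": 0, "spin": 0}, {"tx": 0.0023, "ty": 0.0097, "tz": 0, "spin": 0}, {"tx": 0.0034, "ty": 0.0146, "tz": 0, "spin": 0}, {"tx": 0.0045, "ty": 0.0195, "tz": 0, "spin": 0}, {"tx": 0.0057, "ty": 0.0244, "tz": 0, "spin": 0}, {"tx": 0.0057, "ty": 0.0244, "tz": 0, "spin": 0}, {"tx": 0.0057, "ty": 0.0244, "tz": 0, "spin": 0}, {"tx": 0.0057, "ty": 0.0244, "tz": 0, "spin": 0}])

```text
t: 28.3
ee_pos: [520.0, 86.1, 23.2]
orientation: [-2.46, -1.954, 0.0]
ft_force: [0.4, -0.9, -0.8]
width: 9.2
grasp_force: 30.0
```

```bash
python3 - <<'E'
from car import *
import glob
np.set_printoptions(precision=1,suppress=True)
o=ctrl.get_obs();print(o['t'],np.array(o['ft_force']),np.array(o['ee_pos']),o['grasp_force'])
d=np.array([-np.sin(np.radians(-13.1)),np.cos(np.radians(-13.1)),0])
T=np.array([*o['ee_pos'][:2],42])
for cam in('scene','top','wrist'):
    c=cal(cam);im=snap(cam,'end_'+cam+'.png')
    print(cam,'pred tip',proj(c,[T+158*d])[0],'rear',proj(c,[T-82*d])[0],'outer L',proj(c,[[539+60*d[0],167+60*d[1],42]])[0])
    for x in ctrl.outline_of('thin_rod',cam)[:2]: print(' rod',round(x['score'],2),np.array(x['box']))
    for x in ctrl.outline_of('bushing_1',cam)[:6]:
        m=x['pixels'];v,u=np.where(m);q=im[m].mean(0)
        if q[0]-q[2]<12: 
            k=np.c_[u,v].astype(float);print(' bush',round(x['score'],2),np.array(x['box']),u.mean(),v.mean(), cv2.minAreaRect(onz(c,k,54)[:,:2].astype(np.float32)) if cam=='wrist' else '')
E
```

```text
28.3 [ 0.4 -0.9 -0.8] [520.   86.1  23.2] 29.997196197509766
scene pred tip [368.8 142.1] rear [294.6 191.5] outer L [364.6 144.9]
 rod 0.48 [294.7 141.1 368.8 192.6]
 bush 0.63 [349.7 141.6 369.  154.3] 358.9290322580645 147.5032258064516 
top pred tip [224.6 221.9] rear [319.4 240.1] outer L [230.5 223. ]
wrist pred tip [ 319.3 -124.9] rear [319.8 393.3] outer L [319.7 -82.1]
 rod 0.6 [310.8  20.8 337.7 369.6]
 bush 0.7 [288.9 129.5 356.4 206.7] 321.8657476139979 168.86002120890774 ((531.6934204101562, 131.95635986328125), (32.312355041503906, 26.08977699279785), 76.37378692626953)
 bush 0.64 [286.1   0.2 357.5  36.1] 320.38260869565215 15.36183574879227 ((543.9248657226562, 186.9351348876953), (13.08786678314209, 25.409019470214844), 76.94822692871094)
```

The rod's tip shows at scene (368.8,141), beyond the outer-left point at (364.6,145). Forces are near zero and both bushings are still in place, so I'm handing in.

```bash
python3 -c "
from workcell import ctrl
print(ctrl.close_job())"
```

```text
the job is handed in; nothing more can be done
None
```

I handed the job in with both bushings seated in their pockets and the thin rod threaded through both, sticking out past each end and still gripped; no pass or fail verdict came back.

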